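# Weigh in a dead battery: pan off the rail, tare, load

## Task

Weigh the dead battery for the waste log: lift the empty steel pan up and off its rail under the shelf, set it down gently and upright in the middle of the scale's platform, let go of it, and press the orange tare key. Then gently lay the black battery with the orange band flat in the middle of the pan and let go. Drop nothing, do not press the grey power key, and leave the phones and the other things on the bench where they are.

Things in the scene. Friction and masses are not known exactly. Their poses are not given: they have to be found in the camera images.
- rack: Over-bench shelf: dark wood board, 420 wide, on four black posts; fixed, stands elsewhere each time. Origin: on the bench below the hanging rail, midway between the front posts (20 square, at y = +-190 mm); -x is its front, y runs along the rail. A flat rest bar (67 to 87 above the bench, front face at x = -10) keeps hung things from swinging back. A brush hangs fixed at y = 152.
- pan: Empty weighing pan, 0.17 kg, loose: round steel bowl, 120 across at the foot, 130 at the rim, 40 high, walls 3 mm, with an upright strap handle (x = 65 to 70) at its back, bent over backwards at the top (z = 200) into a hook. Origin: centre of its underside; z up, +x from bowl to handle. It hangs level, 55 above the bench, its +x along the rack's +x, its origin 80 in front of the rail.
- rail_mid (a point): Middle of the steel hanging rail's axis: 10 mm round bar along the rack's y, 380 long, its top 250 above the bench (origin of the rack is straight below).
- shelf_edge (a point): Middle of the lower front edge of the shelf board, at (-20, 0, 315) in the rack's frame; the board reaches 130 mm back behind the rail. It overhangs the hung handle, so there is no room for a gripper straight above: come in leaning, from the front.
- pan_grip (a point): Centre of the black plastic sleeve on the pan's handle, at (67.5, 0, 120) in the pan's frame. The sleeve is upright, 70 mm long (z = 85 to 155), 18 wide in y (pinch it across this), 14 thick in x. Behind it is free for 100 mm.
- pan_in (a point): Middle of the pan's inner floor, 4 mm above its underside; the floor is 114 mm across.
- scale: Light grey bench scale, 230 deep (x) by 170 wide (y), top of the case 36 mm above the bench; fixed, but it stands elsewhere each time. Origin: centre of its underside on the bench; its front with display and keys is at -x. It carries a square steel platform, 150 by 150 mm.
- plate_center (a point): Centre of the platform's top face, 50 mm above the bench, at (35, 0, 50) in the scale's frame. The platform does not give.
- tare_key (a joint): Travel of the orange tare key in m: 0 up, 0.004 fully down. Spring key: starts to give at 1.6 N, fully down at about 5 N, springs back.
- tare_top (a point): Centre of the tare key's flat top (26 by 30 mm, orange, 43 mm above the bench) at the scale's front, at (-92, -36, 43) in the scale's frame: the right-hand key for someone facing the scale's front.
- power_key (a joint): Travel of the grey power key in m: 0 up, 0.004 fully down. Same spring. Not to be pressed.
- power_top (a point): Centre of the grey power key's top, same size, 72 mm beside the tare key, at (-92, 36, 43) in the scale's frame.
- battery: The dead battery: hard-cased black pack, 80 (x) by 50 (y) by 18 (z) mm with a broad orange band round its middle, about 0.11 kg, lying flat on the 4 mm grey work mat in one of three places beside two phones. Origin: centre of its underside.
- phone_open: Opened phone in an aluminium frame, 138 by 67 by 8 mm, flat on the mat, loose. Origin: centre of its underside, x along its length. Leave alone.
- phone_white: White phone with a black screen, 138 by 67 by 8 mm, flat on the mat, loose. Origin as above. Leave alone.
- driver_block: Orange block, 60 by 110 by 45 mm, with four upright screwdrivers up to 160 mm high, loose, at the back. Origin: centre of its underside. Leave alone.
- flux_bottle: Small whitish bottle with a red tip, 48 mm across, 125 high, loose, on the left. Origin: centre of its underside. Leave alone.
- solvent_pump: Glass solvent dispenser with a steel pump top, 84 mm across, 136 high, loose, at the back right. Origin: centre of its underside. Leave alone.
- screw_tray: Clear low tray with compartments, 70 by 150 by 25 mm, loose, at the front right. Origin: centre of its underside. Leave alone.
- pan_hook (a point): Underside of the hook's bridge, where it rests on the rail, at (77.5, 0, 195) in the pan's frame. The hook's end tab (x = 85 to 90) reaches down to z = 178, behind the rail: the pan must rise 17 mm or more before it is drawn forward, and has 60 mm of room to the shelf. 5 mm of play in the hook.
Not all that is in view belongs to the job. There is more than one size of the battery; the one meant has the size given above.

How it is judged:
By the outcome, as a careful person would: the job done as asked, in the order asked, and still so for the second after the job is handed in, with the robot touching nothing.
It also fails if it takes over 66 s, if anything falls off the work surface, if the arm or the gripper's body presses on something with over 40 N, if the wrist force passes 120 N, or if a joint passes its speed limit or range.

## Robot

A 6-joint arm with a two-finger parallel gripper is mounted at the origin on the work surface. World frame = base frame: x ahead of the robot, y to its left, z up, the work surface at z = 0. Lengths are in mm, angles in degrees, forces in N, time in s.
With the tool pointing down it reaches from about 350 to 850 mm from the base axis. Payload 8.1 kg.
Tool frame: the origin (TCP) lies between the finger pads; the fingertips stand 11 mm ahead of it and the grasp point (between the pads) lies 8 mm behind it; z points along the fingers, y is the line along which they close (so a half turn about z gives the same grasp; the last joint's range is limited). The gripper opens to 85 mm and grips with 20 to 120 N. Pads are 22 mm wide; open, the fingers measure 114 mm over their backs; the gripper's body (76 mm by 85 mm) begins 54 mm behind the grasp point. The pads swing forward as they close: fully open they stand 13 mm farther back than shut.
Start: joints at [-76.341, 7.471, 85.268, -0, 87.261, -4.893], TCP at [190.923, -568.818, 242.292] pointing down, gripper open.
Joint ranges: [-169.43, 169.43], [-51.17, 129.36], [1.28, 143.12], [-76.62, 256.62], [0, 156.53], [-152.29, 152.29]. Speed limits (degrees/s): [136.94, 136.94, 159.86, 180, 180, 180].

## Interface

Orientations are given as [roll, pitch, yaw] about the fixed x, y, z axes, in that order (R = Rz(yaw) Ry(pitch) Rx(roll)).
In Python, from bench import r, snapshot, get_calibration gives the robot as it stands.
- The arm moves only by the tool step_arm, never from a script. Its argument "rows" is a list of rows, each a list of 2 entries, a list of its own where there are three numbers: the shift along the tool's x, y, z in mm, then the turn about the tool's z in degrees. In form: [[[tx, ty, tz], yaw], ...]. A call has 1 to 12 rows; each row is the pose to reach, as a shift and turn from the pose commanded when the call began, along the tool's axes at that moment; what a row does not reach only later rows make up. A row lasts 1/10 s, in which the tool goes at most 50 mm and 8.59 degrees, less where a joint would pass 70% of its speed; a pose out of reach is approached as far as the arm can. A call with a gripper value outside its range is refused whole. "fingers" is the opening, from 0 (shut) to 1 (fully open), set as the call begins (left out, the last holds). The fingers move at their own pace and stop on an object; "squeeze" is the grip in N (left out, the last holds). Time passes only in rows, so rows that repeat a pose let the fingers close. It gives the time, the measured TCP pose, the force, the opening and the grip force at its end, in the units of the state.
- r.sense(): the state, without advancing time (a new reading comes with each control period).
- snapshot(name): name is "scene" or "top"; returns the picture (480x640x3 uint8, blue, green, red); there is no depth.
- get_calibration(name): a dict with "fovy" (degrees; the focal length in pixels is half the picture's height over the tangent of half this angle, whatever the lens; pixels are square), "cx", "cy" (the principal point, pixels), "dist" ([k1, k2, p1, p2, k3] as OpenCV has them; the pictures are not rectified), "eye" and "orientation" of the camera in the world. Camera axes: x right, y up, looking along -z (the intrinsics and any distortion apply to the point x, -y, -z); pixel columns grow to the right and rows downward; lengths in mm; the calibration is good to about 2 mm. A picture is of the moment at which its call begins. get_calibration takes no time and is no camera call.
- r.hand_in(): hands the job in; it is judged then, once.
The state is a dict: "time": time; "joint_pos": joint angles; "qd": joint speeds; "joint_efforts": joint torques, N m; "tool_pos": TCP position; "tcp_rot": TCP orientation; "ft_force": force on the tool from outside, world axes, zero at the start; "wrist_torque": the same for the moment, N m; "finger_gap": finger opening in mm; "grip_force": force on a finger pad.
Only numpy, scipy, OpenCV 4.12 (cv2) and the standard library are available. Lean on these libraries where they do the work, as an engineer would, in place of code of your own. Each camera call takes 0.05 s, during which the arm holds its last target. There are 200 camera calls.

## Working session

There is one attempt and no reset: what is moved stays moved. The work goes in short steps, Python scripts to look and compute and a tool call to move; the robot and the scene stay as the last step left them, time stands still between calls to the robot, and variables do not carry over. Pictures are saved under pics/ and viewed, at most 10 in all, crops included, and the job is handed in when it is done.

Besides the shell and the picture viewer there is one more tool, called after "Call:" by a JSON object that holds its "method" and its "body". step_arm: Moves the arm, as the interface text tells. Its arguments: {"type":"object","properties":{"rows":{"type":"array"},"fingers":{"type":"number"},"squeeze":{"type":"number"}},"required":["rows"]}

```bash
mkdir -p pics; ls
python3 - <<'E'
from bench import r,snapshot,get_calibration
import cv2
for n in("scene","top"):
    cv2.imwrite(f"pics/{n}0.png",snapshot(n)); print(get_calibration(n))
s=r.sense();print({k:s[k] for k in("time","tool_pos","tcp_rot","ft_force","finger_gap")})
E
```

```text
pics
{'fovy': 47.52021073540058, 'cx': 329.9508900229101, 'cy': 241.95025825499764, 'dist': array([-0.01992892,  0.        ,  0.        ,  0.        ,  0.        ]), 'eye': array([ 798.86278353, -492.86392999, 1278.83756545]), 'orientation': array([28.92041186, -0.49652207, 35.34702228])}
{'fovy': 44.80035112598369, 'cx': 312.7703403362279, 'cy': 229.67330903236618, 'dist': array([-0.08467686,  0.        ,  0.        ,  0.        ,  0.        ]), 'eye': array([ 212.79228854,   27.01933144, 1684.26394865]), 'orientation': array([ 10.01367225,  -0.87047701, -90.85961202])}
{'time': 0.1, 'tool_pos': array([ 190.79649476, -568.34178533,  241.34444724]), 'tcp_rot': array([-1.79903572e+02, -7.16309851e-03,  1.85528231e+01]), 'ft_force': array([-0.60471492, -0.047353  ,  0.81535722]), 'finger_gap': 85.28434967255127}
```

View pics/scene0.png

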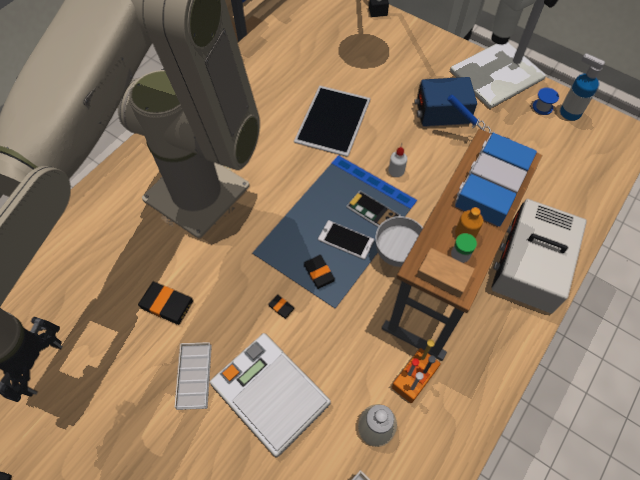

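View pics/top0.png

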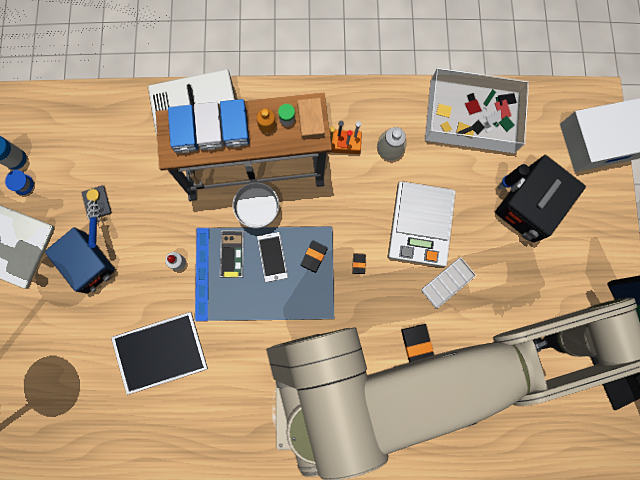

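```bash
cat > h.py <<'E'
import numpy as np, cv2
from scipy.spatial.transform import Rotation as Ro
from bench import r,snapshot,get_calibration
C={n:get_calibration(n) for n in("scene","top")}
def ray(n,uv):
    c=C[n]; f=240/np.tan(np.radians(c['fovy']/2))
    K=np.array([[f,0,c['cx']],[0,f,c['cy']],[0,0,1.]])
    p=cv2.undistortPoints(np.array(uv,float).reshape(-1,1,2),K,np.array(c['dist']))[:,0]
    d=np.c_[p[:,0],-p[:,1],-np.ones(len(p))]
    return np.array(c['eye']),Ro.from_euler('xyz',c['orientation'],degrees=True).apply(d)
def on(n,uv,z):
    e,d=ray(n,uv); return e+d*((z-e[2])/d[:,2])[:,None]
def proj(n,P):
    c=C[n]; f=240/np.tan(np.radians(c['fovy']/2))
    K=np.array([[f,0,c['cx']],[0,f,c['cy']],[0,0,1.]])
    q=Ro.from_euler('xyz',c['orientation'],degrees=True).inv().apply(np.atleast_2d(P)-c['eye'])*[1,-1,-1]
    return cv2.projectPoints(q,np.zeros(3),np.zeros(3),K,np.array(c['dist']))[0][:,0]
E
python3 - <<'E'
from h import *
np.set_printoptions(precision=1,suppress=True)
im={n:cv2.imread(f"pics/{n}0.png") for n in C}
for n in C:
    hsv=cv2.cvtColor(im[n],cv2.COLOR_BGR2HSV)
    m=cv2.inRange(hsv,(7,190,140),(17,255,255))
    k,_,st,ce=cv2.connectedComponentsWithStats(m)
    for i in range(1,k):
        if st[i,4]>30: print(n,ce[i],st[i,4],on(n,ce[i],22)[0][:2],on(n,ce[i],43)[0][:2])
def crop(n,x,y,w,h,W,H): return cv2.resize(im[n][y:y+h,x:x+w],(W,H),interpolation=cv2.INTER_CUBIC)
a=np.hstack([crop("top",215,140,100,75,400,300),crop("scene",360,190,100,75,400,300)])
b=np.hstack([crop("top",300,230,80,60,400,300),crop("scene",265,250,80,60,400,300)])
cv2.imwrite("pics/c1.png",np.vstack([a,b]))
a=np.hstack([crop("top",380,170,100,100,400,400),crop("scene",205,330,130,130,400,400)])
cv2.imwrite("pics/c2.png",a)
E
```

```text
scene [471.9 219.1] 262 [677.5 361.3] [679.5 347. ]
scene [319.7 271.6] 133 [434.7  -6. ] [440.8 -14.1]
scene [161.1 299.5] 293 [ 159.2 -298. ] [ 169.9 -301.3]
scene [279.1 304.4] 71 [ 405.9 -137.5] [ 412.5 -143.4]
scene [416.1 377.8] 611 [777.1 -97.6] [ 777.5 -104.2]
scene [408.6 364.9] 48 [746.9 -81.7] [747.7 -88.5]
scene [230.3 372.5] 127 [ 418.2 -338.2] [ 424.6 -340.7]
top [265.2 117.7] 177 [849.8 135.5] [841.7 134.1]
top [339.5 139.8] 211 [777.6 -86.5] [770.5 -85.1]
top [355.1 141.6] 146 [ 771.8 -133.3] [ 764.7 -131.3]
top [431.3 255.4] 86 [ 426.1 -344.9] [ 423.4 -340.2]
top [319.5 256.2] 35 [428.1 -21. ] [425.4 -20.4]
top [358.6 264.6] 49 [ 402.5 -132.9] [ 400.1 -130.9]
top [419.5 348.9] 240 [ 160.4 -298.9] [ 161.1 -294.8]
```

View pics/c1.png

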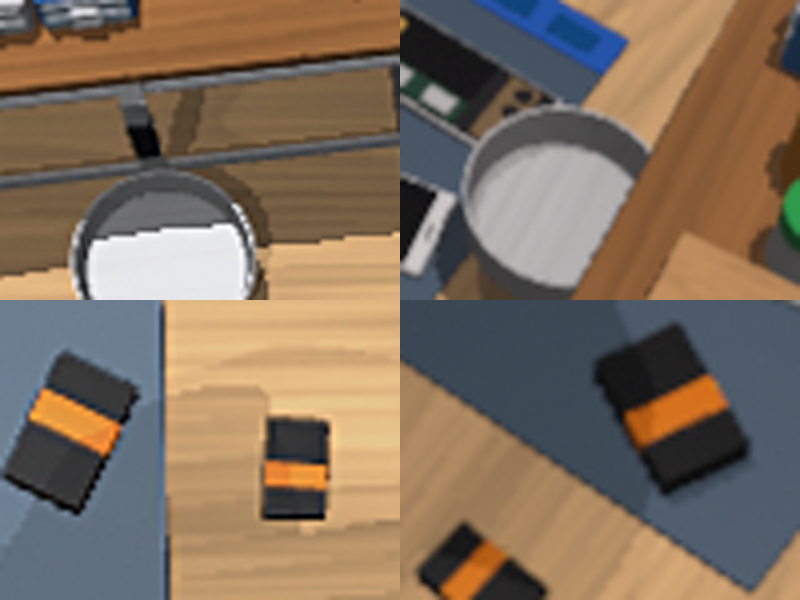

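View pics/c2.png

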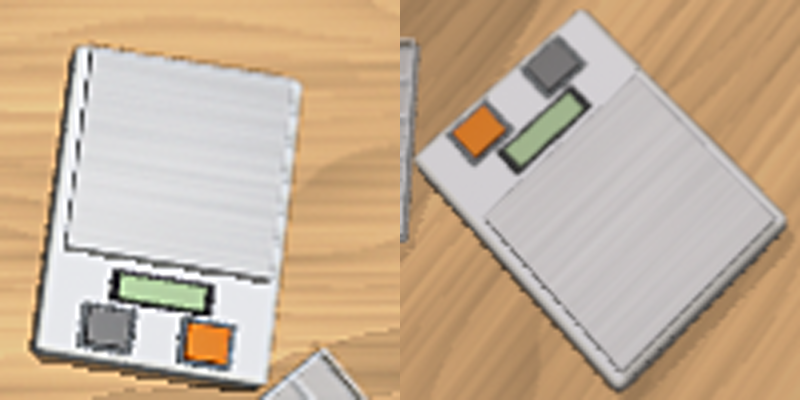

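Scene: three batteries. Scene (319,271)/top (315,256) is on the mat, scene (281,306)/top (359,264) is small and off the mat, and scene (166,302)/top (417,342) is large and off the mat. The mat one fits by place; its size gets checked next. The pan hangs at top (256,206). On the scale, the orange key is at top (431,255) and the platform is behind it.

Run:
```python
from h import *
np.set_printoptions(precision=1,suppress=True)
for n,uv in(("top",[(312.4,240),(327.4,247),(316,272.8),(300.6,265)]),("scene",[(320.4,254.6),(304.4,264),(318,288.4),(334.6,279)])):
    p=on(n,uv,18)[:,:2]; print("bat",n,p.mean(0),np.linalg.norm(np.roll(p,-1,0)-p,axis=1)); e=p[2]-p[1] if n=="top" else p[2]-p[1]; print(np.degrees(np.arctan2(e[1],e[0]))); e=p[3]-p[0];print(np.degrees(np.arctan2(e[1],e[0])))
for n,uv in(("top",[(403,182.5),(454.5,191.2),(447.5,240.5),(397,231.5)]),("scene",[(326.9,400.5),(277.1,450.9),(232.9,399.2),(283,354.4)])):
    p=on(n,uv,50)[:,:2]; e=p[0]+p[1]-p[2]-p[3]; print("scale",n,p.mean(0),np.linalg.norm(np.roll(p,-1,0)-p,axis=1),np.degrees(np.arctan2(e[1],e[0])))
print("keys",on("top",[(431.3,255.4),(406.7,251.7)],43),on("scene",[(230.3,372.5),(255,351)],43))
p=on("top",[(256.25,205.8),(232.5,205.8),(280,205.8),(256.3,182),(256.3,229.5)],95);print("pan top",p)
# scene crop rim: left edge 462->, top 103, 
print("pan scene left/top",on("scene",[(375.6,238),(394,215.8),(398,239.5)],95))
for uv,z in(([(215,165.75),(315,155.5)],245),([(215,185),(315,173.5)],87),([(159,167),(329,151.5)],315)):
    p=on("top",uv,z); e=p[0]-p[1]; print(z,p[:,:2],np.degrees(np.arctan2(e[1],e[0]))-90)
print(on("top",[(249,159.5+10)],175))
im={n:cv2.imread(f"pics/{n}0.png") for n in C}
a=cv2.resize(im["top"][135:235,150:340],None,fx=4,fy=4,interpolation=cv2.INTER_CUBIC)
cv2.imwrite("pics/c3.png",a[:, :760])
```

```text
bat top [429.1  -5.4] [47.9 81.9 49.6 80.4]
155.3292820476338
154.17254920726475
bat scene [432.4  -4.5] [49.5 77.5 49.6 79. ]
-27.07523448552941
-26.929960340099136
scale top [ 551.  -328.4] [152.4 147.7 147.3 146.2] -10.263472203757148
scale scene [ 557.  -325.2] [149.9 149.7 148.4 146.2] -10.818620080611746
keys [[ 423.3 -340.1   43. ]
 [ 435.  -269.7   43. ]] [[ 424.6 -340.7   43. ]
 [ 438.6 -268.5   43. ]]
pan top [[562.6 155.4  95. ]
 [563.5 221.7  95. ]
 [561.8  89.1  95. ]
 [631.1 155.4  95. ]
 [495.5 155.1  95. ]]
pan scene left/top [[514.8 122.1  95. ]
 [517.6 204.   95. ]
 [562.6 151.   95. ]]
245 [[636.  249.4]
 [660.2  -7.3]] 5.3953992812439395
87 [[626.  272.8]
 [656.2 -10.2]] 6.083375744159284
315 [[614.3 375.7]
 [648.3 -40.1]] 4.683773153861694
[[644.9 168.7 175. ]]
```

View pics/c3.png

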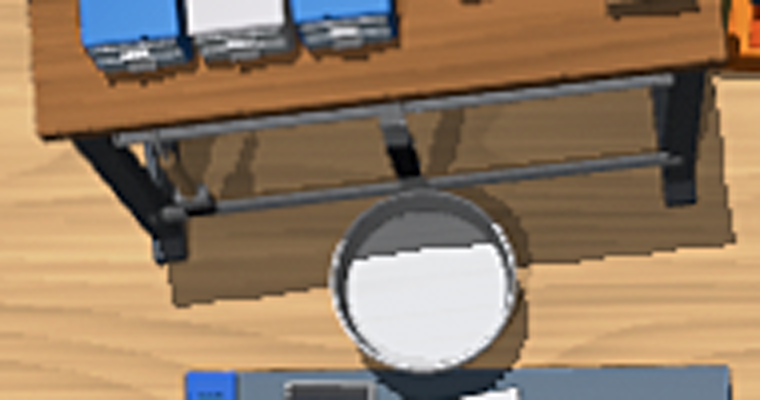

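The c3 crop shows the pan rim centred at about top px (256,205), with the handle sleeve at (251,175) just under the shelf edge. The rail and rest-bar lines give a rack yaw of about 5°. The mat battery measures 80 x 49 mm, so it is the right one, at (431,-5) with yaw -27°.

The moves can't tilt the tool, so a leaning grasp on the sleeve is not possible. I'll pinch the bowl's front rim from above, where the shelf doesn't overhang.

```bash
cat >> h.py <<'E'
def go(x,y,z,yaw,show=True):
    """tool-axis shift and turn (deg about tool z) from the present pose to a world pose, tool down"""
    s=r.sense(); R=Ro.from_euler('xyz',s['tcp_rot'],degrees=True)
    d=R.inv().apply(np.array([x,y,z])-s['tool_pos'])
    print("shift",d.round(1),"turn",round(-(yaw-s['tcp_rot'][2]+180)%360-180,1),"t",round(s['time'],2))
E
python3 -c "
from h import *
go(498,149,200,95.2)"
```

```text
shift [ 519.5 -582.2   42.4] turn -76.6 t 0.1
```

Call:
{"method": "step_arm", "body": {"rows": [[[40, -45, 0], -8], [[80, -90, 0], -16], [[120, -135, 0], -24], [[160, -180, 5], -32], [[200, -225, 10], -40], [[240, -270, 15], -48], [[280, -315, 20], -56], [[320, -360, 25], -64], [[360, -405, 30], -72], [[400, -450, 35], -76.6], [[435, -490, 40], -76.6], [[460, -515, 42], -76.6]], "fingers": 1, "squeeze": 30}}

```text
time: 1.3
tool_pos: [426.2, -16.2, 207.3]
tcp_rot: [180.0, 0.0, 95.2]
ft_force: [0.1, 0.0, 0.5]
finger_gap: 85.2
grip_force: 0.0
```

```bash
python3 -c "
from h import *
go(498,149,140,95.2);print(r.sense()['tool_pos'],r.sense()['tcp_rot'])"
```

```text
shift [158.   86.3  67.3] turn -0.0 t 1.3
[426.22451728 -16.16894872 207.29462813] [1.79981061e+02 1.22203255e-02 9.51669502e+01]
```

Call:
{"method": "step_arm", "body": {"rows": [[[0, 0, 0], 0], [[0, 0, 0], 0]]}}

```text
time: 1.5
tool_pos: [425.8, -16.9, 207.0]
tcp_rot: [-179.9, -0.0, 95.4]
ft_force: [0.1, -0.1, 0.7]
finger_gap: 85.4
grip_force: 0.0
```

```bash
python3 -c "
from h import *
go(498,149,140,95.2);print(r.sense()['tool_pos'],r.sense()['tcp_rot'])"
```

```text
shift [158.4  87.5  66.9] turn 0.2 t 1.5
[425.80529566 -16.94716344 206.96996133] [-1.79916617e+02 -3.63595228e-03  9.53783398e+01]
```

Call:
{"method": "step_arm", "body": {"rows": [[[30, 17, 10], 0], [[60, 34, 20], 0], [[90, 50, 30], 0], [[120, 67, 45], 0], [[145, 81, 60], 0], [[158, 87, 67], 0], [[158, 87, 67], 0], [[158, 87, 67], 0], [[158, 87, 67], 0]]}}

```text
time: 2.4
tool_pos: [498.8, 145.4, 141.4]
tcp_rot: [179.9, 0.0, 95.1]
ft_force: [-0.4, -0.7, 0.3]
finger_gap: 85.2
grip_force: 0.0
```

Run:
```python
from h import *
go(498,149,80,95.2);print(r.sense()['tool_pos'],r.sense()['ft_force'])
a=snapshot("scene");b=snapshot("top")
f=lambda i,x,y:cv2.resize(i[y:y+110,x:x+110],(400,400),interpolation=cv2.INTER_CUBIC)
cv2.imwrite("pics/p1.png",np.hstack([f(a,330,180),f(b,205,150)]))
```

```text
shift [ 3.6 -0.6 61.4] turn -0.1 t 2.4
[498.82645854 145.44874353 141.41488611] [-0.38601708 -0.69416185  0.29592094]
```

View pics/p1.png

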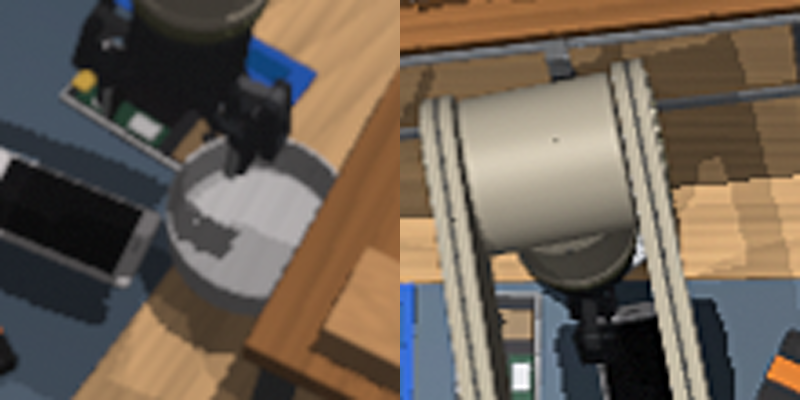

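The gripper straddles the front rim: the inner finger is over the bowl at scene (397,225) and the outer finger is in front of it. Next I descend.

Call:
{"method": "step_arm", "body": {"rows": [[[4, -1, 15], 0], [[4, -1, 30], 0], [[4, -1, 42], 0], [[4, -1, 52], 0], [[4, -1, 58], 0], [[4, -1, 61], 0], [[4, -1, 61], 0]]}}

```text
time: 3.2
tool_pos: [497.0, 150.7, 79.2]
tcp_rot: [-180.0, 0.0, 95.2]
ft_force: [-1.2, -0.2, 0.6]
finger_gap: 85.4
grip_force: 0.0
```

Call:
{"method": "step_arm", "body": {"rows": [[[0, 0, 0], 0], [[0, 0, 0], 0], [[0, 0, 0], 0], [[0, 0, 0], 0], [[0, 0, 0], 0], [[0, 0, 0], 0], [[0, 0, 0], 0], [[0, 0, 0], 0]], "fingers": 0, "squeeze": 20}}

```text
time: 4.0
tool_pos: [497.9, 150.9, 80.3]
tcp_rot: [179.9, -0.0, 95.2]
ft_force: [1.0, 0.3, 4.6]
finger_gap: 4.2
grip_force: 21.5
```

Call:
{"method": "step_arm", "body": {"rows": [[[0, 0, 0], 0], [[0, 0, 0], 0], [[0, 0, -2], 0], [[0, 0, -5], 0], [[0, 0, -10], 0], [[0, 0, -15], 0], [[0, 0, -20], 0], [[0, 0, -25], 0], [[0, 0, -30], 0], [[0, 0, -35], 0], [[0, 0, -35], 0]], "squeeze": 60}}

```text
time: 5.1
tool_pos: [496.6, 150.7, 114.7]
tcp_rot: [-179.9, 0.0, 95.1]
ft_force: [-4.8, -0.6, -2.3]
finger_gap: 2.0
grip_force: 59.2
```

Run:
```python
from h import *
s=r.sense();print(s['tool_pos'],s['ft_force'],s['wrist_torque'],s['finger_gap'])
a=snapshot("scene");b=snapshot("top")
f=lambda i,x,y:cv2.resize(i[y:y+110,x:x+110],(400,400),interpolation=cv2.INTER_CUBIC)
cv2.imwrite("pics/p2.png",np.hstack([f(a,330,180),f(b,205,130)]))
```

```text
[496.61482953 150.70000891 114.65201507] [-4.82858467 -0.62835239 -2.28553932] [-0.05591544  0.3539227  -0.02264684] 2.024424239728567
```

View pics/p2.png

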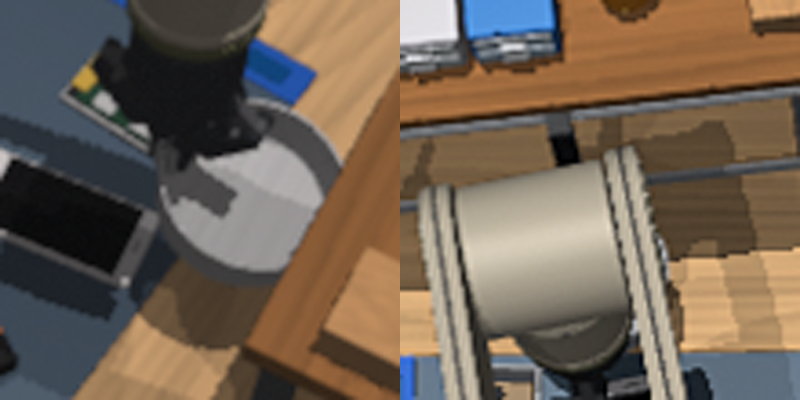

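Call:
{"method": "step_arm", "body": {"rows": [[[0, 0, -4], 0], [[0, 0, -8], 0], [[0, 0, -12], 0], [[0, -2, -14], 0], [[0, -4, -14], 0], [[0, -6, -14], 0], [[0, -8, -14], 0], [[0, -8, -14], 0]], "squeeze": 80}}

```text
time: 6.0
tool_pos: [490.9, 150.4, 130.5]
tcp_rot: [179.7, -0.0, 95.2]
ft_force: [-0.5, -0.7, -1.9]
finger_gap: 1.9
grip_force: 80.5
```

Call:
{"method": "step_arm", "body": {"rows": [[[0, -4, 0], 0], [[0, -8, 0], 0], [[0, -12, 0], 0], [[0, -16, 0], 0], [[0, -20, 0], 0], [[0, -24, 0], 0], [[0, -28, 0], 0], [[0, -32, 0], 0], [[0, -36, 0], 0], [[0, -40, 0], 0]]}}

```text
time: 7.0
tool_pos: [449.0, 146.4, 128.6]
tcp_rot: [-180.0, -0.0, 95.2]
ft_force: [-0.2, -0.5, -1.4]
finger_gap: 1.9
grip_force: 80.5
```

Call:
{"method": "step_arm", "body": {"rows": [[[-8, -8, 0], 1], [[-22, -15, 0], 3], [[-42, -22, 0], 5], [[-65, -27, 0], 8], [[-90, -30, 0], 10], [[-117, -33, 0], 13], [[-145, -35, 0], 15], [[-174, -35, 0], 17], [[-204, -35, 0], 20], [[-232, -35, 0], 22], [[-256, -35, 0], 24], [[-274, -34, 0], 25]]}}

```text
time: 8.2
tool_pos: [439.2, -131.9, 128.6]
tcp_rot: [180.0, 0.0, 69.9]
ft_force: [0.6, -0.4, -1.8]
finger_gap: 1.7
grip_force: 80.4
```

```bash
python3 -c "
from h import *
go(498.6,-295,130,60);s=r.sense();print(s['tool_pos'],s['ft_force'],s['finger_gap'])"
```

```text
shift [-132.7  111.9   -1.3] turn 9.9 t 8.2
[ 439.15124059 -131.86311488  128.61064948] [ 0.55496935 -0.3515976  -1.78877444] 1.725921184267021
```

Call:
{"method": "step_arm", "body": {"rows": [[[-18, 6, 0], 1], [[-36, 14, 0], 2], [[-55, 27, 0], 4], [[-73, 43, 0], 5], [[-90, 62, 0], 7], [[-105, 80, 0], 8], [[-118, 95, 0], 9], [[-127, 105, 0], 10], [[-133, 112, 0], 10], [[-133, 112, 0], 10], [[-133, 112, 0], 10]]}}

```text
time: 9.3
tool_pos: [499.6, -292.5, 128.4]
tcp_rot: [-180.0, -0.0, 60.1]
ft_force: [-1.0, 0.5, -1.4]
finger_gap: 1.5
grip_force: 80.4
```

Run:
```python
from h import *
go(498.6,-295,130,60)
s=r.sense();print(s['tool_pos'],s['ft_force'],s['wrist_torque'],s['finger_gap'])
a=snapshot("scene");b=snapshot("top")
f=lambda i,x,y:cv2.resize(i[y:y+160,x:x+160],(400,400),interpolation=cv2.INTER_CUBIC)
cv2.imwrite("pics/p3.png",np.hstack([f(a,200,290),f(b,350,120)]))
```

```text
shift [-2.7  0.3 -1.6] turn 0.1 t 9.3
[ 499.61717928 -292.52590574  128.41600043] [-0.98326482  0.48525719 -1.44367468] [0.07793486 0.08436744 0.04158932] 1.5363439575561062
```

View pics/p3.png

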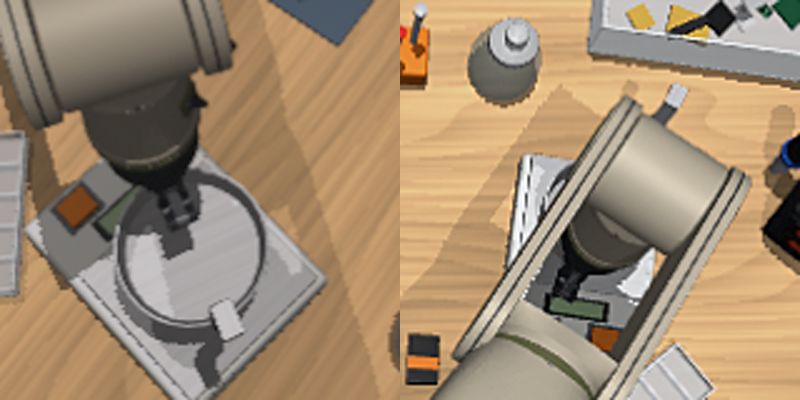

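Run:
```python
from h import *
np.set_printoptions(precision=1,suppress=True)
u=np.array([np.cos(np.radians(-30)),np.sin(np.radians(-30)),0]);T=np.array([499.6,-292.5,0])
# hook bridge mid: intersect with vertical plane through the tool along u
def plane(n,uv):
    e,d=ray(n,[uv]);w=np.array([-u[1],u[0],0]);t=((T-e)@w)/(d[0]@w);p=e+d[0]*t;return (p-T)@u,p[2],p
print("hook scene",plane("scene",(200+225/2.5,290+318/2.5)))
print("hook top",plane("top",(350+277/2.5,120+97/2.5)))
print("far rim scene",plane("scene",(200+217/2.5,290+312/2.5)))
print("rim ctr",on("scene",[(276.8,388)],138))
for t in (0,4,7,10):
    R=Ro.from_rotvec(np.radians(t)*np.array([0,1,0])); g=np.array([-64,0,27]);
    for nm,q in(("hook",(77.5,0,200)),("backfoot",(60,0,0)),("frontfoot",(-60,0,0)),("ctr",(0,0,0)),("farrim",(65,0,40))):
        v=R.apply(np.array(q)-g); print(t,nm,v[0].round(1),(v[2]+128.4).round(1),end=' | ')
    print()
```

```text
hook scene (np.float64(162.29605525666418), np.float64(311.4135325472871), array([ 640.2, -373.6,  311.4]))
hook top (np.float64(150.18179077959417), np.float64(307.3287673317534), array([ 629.7, -367.6,  307.3]))
far rim scene (np.float64(121.76425920014644), np.float64(146.99307923200809), array([ 605.1, -353.4,  147. ]))
rim ctr [[ 553.4 -321.1  138. ]]
0 hook 141.5 301.4 | 0 backfoot 124.0 101.4 | 0 frontfoot 4.0 101.4 | 0 ctr 64.0 101.4 | 0 farrim 129.0 141.4 | 
4 hook 153.2 291.1 | 4 backfoot 121.8 92.8 | 4 frontfoot 2.1 101.2 | 4 ctr 62.0 97.0 | 4 farrim 129.6 132.4 | 
7 hook 161.5 282.9 | 7 backfoot 119.8 86.5 | 7 frontfoot 0.7 101.1 | 7 ctr 60.2 93.8 | 7 farrim 129.6 125.6 | 
10 hook 169.4 274.2 | 10 backfoot 117.4 80.3 | 10 frontfoot -0.7 101.1 | 10 ctr 58.3 90.7 | 10 farrim 129.3 118.8 |
```

Call:
{"method": "step_arm", "body": {"rows": [[[-2, 0, 6], 0], [[-4, 0, 13], 0], [[-4, 0, 20], 0], [[-4, 0, 26], 0], [[-4, 0, 31], 0], [[-4, 0, 35], 0], [[-4, 0, 38], 0], [[-4, 0, 40], 0], [[-4, 0, 40], 0]]}}

```text
time: 10.3
tool_pos: [498.2, -296.0, 88.3]
tcp_rot: [-180.0, -0.0, 60.2]
ft_force: [-0.6, 0.1, -1.4]
finger_gap: 1.8
grip_force: 80.5
```

Call:
{"method": "step_arm", "body": {"rows": [[[0, 0, 1], 0], [[0, 0, 2], 0], [[0, 0, 3], 0], [[0, 0, 4], 0], [[0, 0, 4], 0]]}}

```text
time: 10.8
tool_pos: [498.2, -296.0, 84.4]
tcp_rot: [-180.0, -0.0, 60.2]
ft_force: [0.4, -0.2, -1.4]
finger_gap: 1.9
grip_force: 80.5
```

Call:
{"method": "step_arm", "body": {"rows": [[[0, 0, 1], 0], [[0, 0, 2], 0], [[0, 0, 3], 0], [[0, 0, 4], 0], [[0, 0, 4], 0]]}}

```text
time: 11.3
tool_pos: [498.6, -296.3, 81.3]
tcp_rot: [179.9, 0.0, 60.2]
ft_force: [-3.4, 2.5, 6.0]
finger_gap: 2.1
grip_force: 81.4
```

Call:
{"method": "step_arm", "body": {"rows": [[[0, 0, 0], 0], [[0, 0, 0], 0], [[0, 0, 0], 0], [[0, 0, 1], 0], [[0, 0, 2], 0], [[0, 0, 2], 0]], "squeeze": 20}}

```text
time: 11.9
tool_pos: [499.0, -296.6, 80.3]
tcp_rot: [179.9, 0.0, 60.2]
ft_force: [-6.6, 3.7, 12.2]
finger_gap: 1.7
grip_force: 82.0
```

Call:
{"method": "step_arm", "body": {"rows": [[[0, 0, 1], 0], [[0, 0, 2], 0], [[0, 0, 2], 0]]}}

```text
time: 12.2
tool_pos: [499.2, -296.8, 79.1]
tcp_rot: [179.8, 0.0, 60.2]
ft_force: [-10.1, 5.3, 17.2]
finger_gap: 2.1
grip_force: 83.5
```

Call:
{"method": "step_arm", "body": {"rows": [[[0, 0, 0], 0], [[0, 0, 0], 0], [[0, 0, 0], 0]], "fingers": 0, "squeeze": 20}}

```text
time: 12.5
tool_pos: [499.2, -296.8, 79.2]
tcp_rot: [179.8, 0.0, 60.2]
ft_force: [-9.3, 5.5, 17.1]
finger_gap: 1.6
grip_force: 83.2
```

Call:
{"method": "step_arm", "body": {"rows": [[[0, 0, 0], 0], [[0, 0, 0], 0], [[0, 0, 0], 0]], "fingers": 0.03, "squeeze": 20}}

```text
time: 12.8
tool_pos: [499.1, -296.7, 78.5]
tcp_rot: [179.9, 0.0, 60.2]
ft_force: [-6.6, 3.6, 11.6]
finger_gap: 2.6
grip_force: 42.4
```

Lowering the commanded opening weakens the grip in a controlled way, so I'll continue with it.

Call:
{"method": "step_arm", "body": {"rows": [[[0, 0, 0], 0], [[0, 0, 0.5], 0], [[0, 0, 1], 0], [[0, 0, 1], 0]], "fingers": 0.04}}

```text
time: 13.2
tool_pos: [498.7, -296.4, 76.7]
tcp_rot: [179.9, 0.0, 60.2]
ft_force: [-5.6, 3.1, 8.8]
finger_gap: 3.8
grip_force: 27.1
```

Call:
{"method": "step_arm", "body": {"rows": [[[0, 0, 0], 0], [[0, 0, 0.5], 0], [[0, 0, 1], 0], [[0, 0, 1], 0]], "fingers": 0.045}}

```text
time: 13.6
tool_pos: [498.6, -296.4, 75.4]
tcp_rot: [179.9, 0.0, 60.2]
ft_force: [-4.8, 2.5, 6.8]
finger_gap: 4.2
grip_force: 23.4
```

Call:
{"method": "step_arm", "body": {"rows": [[[0, 0, 0], 0], [[0, 0, 0], 0], [[0, 0, 0], 0]], "fingers": 0.06}}

```text
time: 13.9
tool_pos: [498.4, -296.1, 74.4]
tcp_rot: [180.0, -0.0, 60.2]
ft_force: [0.8, 0.6, 0.1]
finger_gap: 5.1
grip_force: 1.4
```

Call:
{"method": "step_arm", "body": {"rows": [[[0, 0, 0], 0], [[0, 0, 0], 0], [[0, 0, 0], 0]], "fingers": 0.12}}

```text
time: 14.2
tool_pos: [498.3, -296.0, 74.5]
tcp_rot: [-180.0, -0.0, 60.2]
ft_force: [-0.1, -0.8, -0.0]
finger_gap: 10.4
grip_force: 0.0
```

Call:
{"method": "step_arm", "body": {"rows": [[[0, 0, 0], 0], [[0, 0, -5], 0], [[0, 0, -15], 0], [[0, 0, -30], 0], [[0, 0, -50], 0], [[0, 0, -65], 0], [[0, 0, -70], 0], [[0, 0, -70], 0]], "fingers": 0.25}}

```text
time: 15.0
tool_pos: [499.1, -296.6, 146.2]
tcp_rot: [179.8, 0.0, 60.2]
ft_force: [0.9, -0.4, 0.0]
finger_gap: 21.4
grip_force: 0.0
```

Run:
```python
from h import *
go(423.5,-340,80,79.5)
```

```text
shift [-75.2 -44.1  66.1] turn -19.3 t 15.0
```

Call:
{"method": "step_arm", "body": {"rows": [[[-15, -9, 0], -5], [[-32, -19, 0], -10], [[-50, -30, 0], -15], [[-65, -38, 5], -19.3], [[-73, -43, 15], -19.3], [[-75, -44, 30], -19.3], [[-75, -44, 48], -19.3], [[-75, -44, 60], -19.3], [[-75, -44, 66], -19.3], [[-75, -44, 66], -19.3], [[-75, -44, 66], -19.3]], "fingers": 0}}

```text
time: 16.1
tool_pos: [423.2, -339.2, 78.8]
tcp_rot: [180.0, 0.0, 79.5]
ft_force: [-0.8, 0.6, 0.1]
finger_gap: 0.1
grip_force: 0.0
```

Run:
```python
from h import *
np.set_printoptions(precision=1,suppress=True)
go(423.5,-340,60,79.5)
s=r.sense();print(s['tool_pos'],s['finger_gap'],s['ft_force'])
a=snapshot("scene");b=snapshot("top")
f=lambda i,x,y:cv2.resize(i[y:y+160,x:x+160],(400,400),interpolation=cv2.INTER_CUBIC)
cv2.imwrite("pics/p4.png",np.hstack([f(a,190,290),f(b,350,140)]))
```

```text
shift [-0.7  0.4 18.8] turn -0.0 t 16.1
[ 423.2 -339.2   78.8] 0.1447923400364136 [-0.8  0.6  0.1]
```

View pics/p4.png

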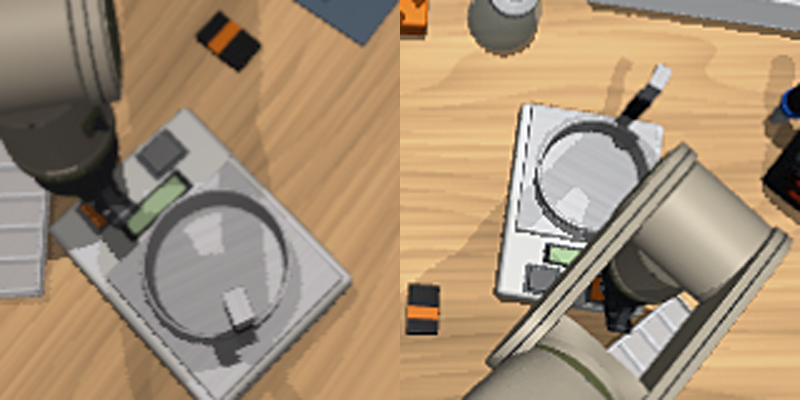

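The pan stands upright and roughly central on the platform (scene crop rim centre about (218,266)). The closed fingers are over the orange key at crop (95,215).

Call:
{"method": "step_arm", "body": {"rows": [[[0, 0, 8], 0], [[0, 0, 15], 0], [[0, 0, 20], 0], [[0, 0, 23], 0], [[0, 0, 24], 0], [[0, 0, 25], 0], [[0, 0, 26], 0], [[0, 0, 26], 0]]}}

```text
time: 17.0
tool_pos: [422.9, -339.3, 52.7]
tcp_rot: [180.0, 0.0, 79.4]
ft_force: [-0.8, 1.0, 2.5]
finger_gap: 0.2
grip_force: 1.2
```

Call:
{"method": "step_arm", "body": {"rows": [[[0, 0, 1], 0], [[0, 0, 2], 0], [[0, 0, 3], 0], [[0, 0, 3], 0]]}}

```text
time: 17.4
tool_pos: [423.0, -339.4, 50.0]
tcp_rot: [180.0, 0.0, 79.5]
ft_force: [-2.6, 1.9, 6.3]
finger_gap: 0.3
grip_force: 3.3
```

Run:
```python
from h import *
np.set_printoptions(precision=1,suppress=True)
print(on("scene",[(277.2,396.4)],90), on("top",[(350+193/2.5,140+180/2.5)],90))
```

```text
[[ 554.9 -327.6   90. ]] [[ 540.5 -324.2   90. ]]
```

Call:
{"method": "step_arm", "body": {"rows": [[[0, 0, 0.7], 0], [[0, 0, 0.7], 0], [[0, 0, 0], 0], [[0, 0, -5], 0], [[0, 0, -20], 0], [[0, 0, -45], 0], [[0, 0, -75], 0], [[0, 0, -95], 0], [[0, 0, -100], 0]]}}

```text
time: 18.3
tool_pos: [424.3, -340.6, 153.5]
tcp_rot: [179.7, 0.2, 79.5]
ft_force: [0.6, -1.0, 0.3]
finger_gap: 0.1
grip_force: 0.0
```

Run:
```python
from h import *
go(431,-5,150,-27);go(431,-5,150,153)
print(r.sense()['ft_force'])
```

```text
shift [331.2 -54.9   2.2] turn 106.5 t 18.3
shift [331.2 -54.9   2.2] turn -73.5 t 18.3
[ 0.61353192 -0.97498135  0.29523824]
```

Call:
{"method": "step_arm", "body": {"rows": [[[20, -4, 0], -6], [[50, -9, 0], -13], [[85, -15, 0], -20], [[120, -21, 0], -28], [[160, -27, 0], -36], [[200, -34, 2], -44], [[240, -41, 10], -52], [[275, -47, 20], -60], [[305, -52, 30], -67], [[325, -55, 40], -73.5], [[331, -55, 50], -73.5], [[331, -55, 55], -73.5]], "fingers": 0.76}}

```text
time: 19.5
tool_pos: [428.5, -3.2, 93.1]
tcp_rot: [-180.0, -0.1, 152.9]
ft_force: [0.5, -0.4, 1.0]
finger_gap: 65.0
grip_force: 0.0
```

Run:
```python
from h import *
s=r.sense()
a=snapshot("scene");b=snapshot("top")
go(431,-5,16,153);print(s['tool_pos'],s['tcp_rot'],s['finger_gap'])
f=lambda i,x,y:cv2.resize(i[y:y+100,x:x+100],(400,400),interpolation=cv2.INTER_CUBIC)
cv2.imwrite("pics/p5.png",np.hstack([f(a,270,210),f(b,265,200)]))
```

```text
shift [-2.6  0.6 77.4] turn -0.2 t 19.6
[428.53410592  -3.23843377  93.13036862] [-1.79954165e+02 -9.68629029e-02  1.52879931e+02] 65.00226725238969
```

View pics/p5.png

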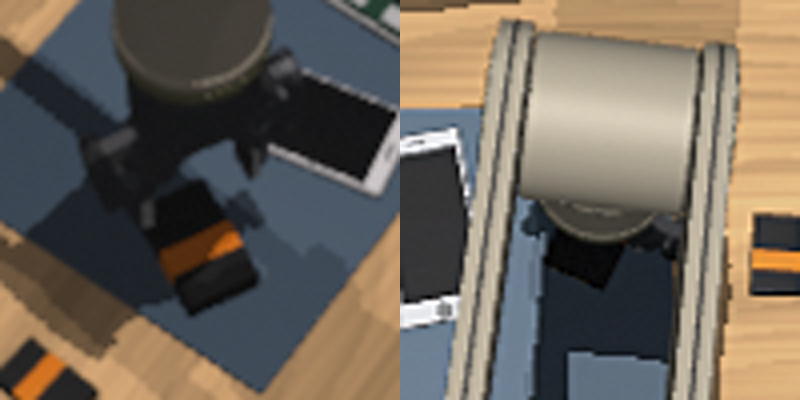

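p5 shows the fingers on either side of the mat battery (band at scene crop (205,250)), with the phone clear. Descending.

Call:
{"method": "step_arm", "body": {"rows": [[[-3, 0, 15], 0], [[-3, 0, 30], 0], [[-3, 0, 45], 0], [[-3, 0, 58], 0], [[-3, 0, 67], 0], [[-3, 0, 73], 0], [[-3, 0, 77], 0], [[-3, 0, 77], 0]]}}

```text
time: 20.4
tool_pos: [431.9, -5.2, 17.3]
tcp_rot: [-180.0, -0.0, 152.9]
ft_force: [0.4, -0.2, 0.9]
finger_gap: 64.7
grip_force: 0.0
```

Call:
{"method": "step_arm", "body": {"rows": [[[0, 0, 0], 0], [[0, 0, 0], 0], [[0, 0, 0], 0], [[0, 0, 0], 0], [[0, 0, 0], 0]], "fingers": 0, "squeeze": 30}}

```text
time: 20.9
tool_pos: [432.6, -5.1, 18.2]
tcp_rot: [180.0, 0.1, 153.0]
ft_force: [-0.7, 0.5, 6.0]
finger_gap: 49.0
grip_force: 32.2
```

Call:
{"method": "step_arm", "body": {"rows": [[[0, 0, -3], 0], [[0, 0, -8], 0], [[0, 0, -18], 0], [[0, 0, -35], 0], [[0, 0, -58], 0], [[0, 0, -83], 0], [[0, 0, -108], 0], [[0, 0, -128], 0], [[0, 0, -140], 0], [[0, 0, -142], 0]], "squeeze": 40, "fingers": 0}}

```text
time: 21.9
tool_pos: [433.0, -5.3, 161.5]
tcp_rot: [179.9, 0.2, 153.0]
ft_force: [-0.5, -0.2, -1.2]
finger_gap: 49.0
grip_force: 42.3
```

Run:
```python
from h import *
np.set_printoptions(precision=1,suppress=True)
s=r.sense();print(s['tool_pos'],s['finger_gap'],s['ft_force'])
go(470,-277,160,150);go(553,-326,160,150)
# fresh pan centre by rim mask: dump pixel profile around expected rim in the top view
im=snapshot("top"); g=cv2.cvtColor(im,cv2.COLOR_BGR2GRAY)
c=proj("top",[555,-327.6,90])[0]; print(c)
x,y=int(c[0])-40,int(c[1])-40
e=cv2.HoughCircles(cv2.resize(g[y:y+80,x:x+80],None,fx=4,fy=4,interpolation=cv2.INTER_CUBIC),cv2.HOUGH_GRADIENT,1,60,param1=120,param2=15,minRadius=82,maxRadius=105)
for q in (e[0][:3] if e is not None else []): print(q[2]/4,on("top",[(x+q[0]/4,y+q[1]/4)],90))
im=snapshot("scene"); g=cv2.cvtColor(im,cv2.COLOR_BGR2GRAY)
c=proj("scene",[555,-327.6,90])[0]; print(c)
x,y=int(c[0])-40,int(c[1])-40
e=cv2.HoughCircles(cv2.resize(g[y:y+80,x:x+80],None,fx=4,fy=4,interpolation=cv2.INTER_CUBIC),cv2.HOUGH_GRADIENT,1,60,param1=120,param2=15,minRadius=100,maxRadius=130)
for q in (e[0][:3] if e is not None else []): print(q[2]/4,on("scene",[(x+q[0]/4,y+q[1]/4)],90))
```

```text
[433.   -5.3 161.5] 49.03525466589766 [-0.5 -0.2 -1.2]
shift [-156.5 -225.2    1.8] turn 3.0 t 21.9
shift [-252.7 -231.1    2. ] turn 3.0 t 21.9
[428.1 206.9]
22.525 [[ 549.4 -325.1   90. ]]
[277.3 396.4]
30.15 [[ 548.8 -328.    90. ]]
27.675 [[ 576.9 -352.7   90. ]]
26.55 [[ 582.3 -313.3   90. ]]
```

Call:
{"method": "step_arm", "body": {"rows": [[[-8, -12, 0], 0], [[-24, -35, 0], 1], [[-43, -62, 0], 2], [[-63, -91, 0], 3], [[-84, -121, 0], 3], [[-105, -151, 0], 3], [[-125, -180, 0], 3], [[-143, -205, 0], 3], [[-162, -222, 0], 3], [[-185, -229, 0], 3], [[-207, -230, 0], 3], [[-225, -231, 0], 3]]}}

```text
time: 23.2
tool_pos: [527.1, -313.5, 157.1]
tcp_rot: [180.0, -0.2, 149.9]
ft_force: [-0.1, -0.3, -1.3]
finger_gap: 48.9
grip_force: 42.3
```

Call:
{"method": "step_arm", "body": {"rows": [[[-12, 0, 0], 0], [[-20, -1, 0], 0], [[-25, -1, 0], 0], [[-26, -1, 0], 0], [[-26, -1, 0], 0]]}}

```text
time: 23.7
tool_pos: [549.0, -326.8, 159.2]
tcp_rot: [180.0, -0.0, 150.0]
ft_force: [-0.9, -0.5, -1.0]
finger_gap: 49.0
grip_force: 42.3
```

Run:
```python
from h import *
np.set_printoptions(precision=1,suppress=True)
s=r.sense();print(s['tool_pos'],s['tcp_rot'],s['finger_gap'],s['ft_force'])
go(551,-326,72,150)
```

```text
[ 549.  -326.8  159.2] [180.  -0. 150.] 48.96092079107043 [-0.9 -0.5 -1. ]
shift [-1.4  1.7 87.2] turn -0.0 t 23.7
```

Call:
{"method": "step_arm", "body": {"rows": [[[-1, 1, 8], 0], [[-1, 1, 22], 0], [[-1, 1, 36], 0], [[-1, 1, 50], 0], [[-1, 1, 63], 0], [[-1, 1, 73], 0], [[-1, 1, 80], 0], [[-1, 1, 84], 0], [[-1, 1, 86], 0], [[-1, 1, 86], 0]]}}

```text
time: 24.7
tool_pos: [550.9, -326.8, 73.7]
tcp_rot: [-180.0, 0.0, 150.0]
ft_force: [-0.5, -0.5, -0.3]
finger_gap: 48.7
grip_force: 42.3
```

Call:
{"method": "step_arm", "body": {"rows": [[[0, 0, 1], 0], [[0, 0, 2], 0], [[0, 0, 3], 0], [[0, 0, 4], 0], [[0, 0, 4], 0]]}}

```text
time: 25.2
tool_pos: [550.7, -326.6, 69.4]
tcp_rot: [180.0, -0.0, 149.9]
ft_force: [-0.3, -0.1, -1.4]
finger_gap: 49.0
grip_force: 42.3
```

Call:
{"method": "step_arm", "body": {"rows": [[[0, 0, 0.7], 0], [[0, 0, 1.4], 0], [[0, 0, 2], 0], [[0, 0, 2], 0]]}}

```text
time: 25.6
tool_pos: [550.8, -326.8, 68.3]
tcp_rot: [-180.0, 0.0, 150.0]
ft_force: [-3.1, 2.4, 5.5]
finger_gap: 48.9
grip_force: 42.9
```

Call:
{"method": "step_arm", "body": {"rows": [[[0, 0, 0], 0], [[0, 0, 0], 0], [[0, 0, 0], 0]], "fingers": 0.6}}

```text
time: 25.9
tool_pos: [550.8, -326.7, 67.5]
tcp_rot: [-180.0, 0.0, 150.0]
ft_force: [-0.7, -0.8, 0.6]
finger_gap: 51.3
grip_force: 0.0
```

Call:
{"method": "step_arm", "body": {"rows": [[[0, 0, 0], 0], [[0, 0, 0], 0], [[0, 0, 0], 0]], "fingers": 0.68}}

```text
time: 26.2
tool_pos: [550.7, -326.7, 67.5]
tcp_rot: [-180.0, -0.0, 150.0]
ft_force: [0.4, 0.3, -0.4]
finger_gap: 58.3
grip_force: 0.0
```

Call:
{"method": "step_arm", "body": {"rows": [[[0, 0, -3], 0], [[0, 0, -8], 0], [[0, 0, -18], 0], [[0, 0, -35], 0], [[0, 0, -60], 0], [[0, 0, -85], 0], [[5, 0, -105], 0], [[20, 0, -120], 0], [[40, 0, -130], 0], [[60, 0, -130], 0]]}}

```text
time: 27.2
tool_pos: [499.6, -297.3, 201.8]
tcp_rot: [-180.0, 0.3, 150.0]
ft_force: [0.4, 0.6, -0.0]
finger_gap: 58.1
grip_force: 0.0
```

Call:
{"method": "step_arm", "body": {"rows": [[[25, 0, 0], 0], [[50, 0, 0], 0], [[75, 0, 0], 0], [[95, 0, 0], 0], [[100, 0, 0], 0], [[100, 0, 0], 0], [[100, 0, 0], 0]]}}

```text
time: 27.9
tool_pos: [413.1, -247.2, 198.6]
tcp_rot: [-180.0, 0.1, 149.9]
ft_force: [0.5, 0.0, 0.1]
finger_gap: 57.8
grip_force: 0.0
```

Run:
```python
from h import *
np.set_printoptions(precision=1,suppress=True)
for n in C:
    im=snapshot(n); o=cv2.imread(f"pics/{n}0.png")
    m=cv2.inRange(cv2.cvtColor(im,cv2.COLOR_BGR2HSV),(5,170,90),(18,255,255))
    c=proj(n,[552,-327,60])[0]; x,y=(c-25).astype(int)
    k,_,st,ce=cv2.connectedComponentsWithStats(m[y:y+50,x:x+50])
    for i in range(1,k):
        if st[i,4]>25: print(n,"orange",st[i,4],on(n,[ce[i]+[x,y]],72))
    bl=((im.max(2)<70)*255).astype(np.uint8)[y:y+50,x:x+50]
    k,_,st,ce=cv2.connectedComponentsWithStats(bl)
    for i in range(1,k):
        if st[i,4]>40: print(n,"black",st[i],on(n,[ce[i]+[x,y]],72))
    # changes over the phones / tray
    for nm,(a,b,w,h) in {"scene":{"phones":(318,190,90,68),"block":(390,335,55,65),"pump":(355,400,45,45),"flux":(385,145,25,32)},"top":{"flux":(163,248,27,25),"block":(332,118,32,36),"pump":(375,122,34,40)}}[n].items():
        d=cv2.absdiff(im[b:b+h,a:a+w],o[b:b+h,a:a+w]).max(2); print(n,nm,"changed",(d>50).mean().round(3))
```

```text
scene orange 210 [[ 553.5 -328.    72. ]]
scene black [  8   3  26  22 334] [[ 529.8 -314.3   72. ]]
scene black [ 17  26  25  20 200] [[ 571.7 -341.3   72. ]]
scene phones changed 0.167
scene block changed 0.0
scene pump changed 0.0
scene flux changed 0.0
top black [ 8  4 23 12 50] [[ 602.4 -307.3   72. ]]
top black [ 0 13 22 33 53] [[ 537.6 -273.1   72. ]]
top flux changed 0.0
top block changed 0.0
top pump changed 0.0
```

The battery lies in the middle of the pan, with its band at (553.5,-328). The bench items I compared (driver block, pump, flux bottle) show no change. The changed pixels in the phone region are most likely the pan and its shadow having left that corner.

```bash
python3 -c "
from bench import r
print(r.hand_in())"
```

```text
the job is handed in; nothing more can be done
None
```

I handed the job in at about 28 s: the pan is upright in the middle of the platform, the tare key was pressed fully, and the battery lies in the middle of the pan with the gripper clear. I lifted the pan by its front rim because the moves cannot tilt the tool, and the hand-in returned no verdict.

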